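# Hold the drop gate down and push a vial rack into the autosampler

## Task

Load the waiting vial rack into the autosampler: with one fingertip press the gate's long lever down so that the gate drops out of the lane, and keep it held down while your other finger pushes the rack along the lane over the gate and fully home against the end stop. Then lift the hand clear so that the gate springs up behind the rack. Only press and push: do not lift, pinch or tip the rack, do not let the gate up while the rack is over it, and leave the other things where they stand.

Things in the scene. Friction and masses are not known exactly. Their poses are not given: they have to be found in the camera images.
- chute: fixed autosampler and its straight rack lane. Origin on the table under the gate; x along the lane in the direction of travel, y left, z up (mm below in this frame). Lane floor at z 50, lane y -32 to 32, open above and at its entrance x = -165; side walls 4 thick rise 8 above the floor. White instrument body behind the end stop (y -180 to 40; 100 tall from x 85, 170 tall x 150 to 300; probe arm at z 157, y below -75)
- rack: the loaded vial rack waiting in the lane before the gate: grey block 60 x 60 x 32 mm tall with nine capped amber vials (up to 50 above its underside, set in 4 from the block's faces). Origin at the centre of its underside, x along the lane. 0.2 to 0.4 kg; it slides on the lane floor, friction 0.5 to 0.7. Home: front face on the end stop, origin at chute x = 44
- gate (a joint): turn of gate and lever about their pin, rad. 0: up (closed), held by a spring; grows as the lever is pressed; ends at 0.24. At 0 the blade stands 18 mm above the lane floor, at 0.165 it is level with it, from 0.18 on it is clear below. At 0.21 the lever's top is level all along, 62 mm above the table. Holding it down takes 1 to 4 N
- lever_pad (a point): middle of the black finger pad on the top of the gate's lever, near its free end; moves with it. The lever is a steel bar outside the lane's left wall: chute y 49 to 71, x -140 to 50 when level; its pin runs along y at x 110, z 45 in a bracket 54 tall. With the gate up the bar rises away from the pin: top at z 86 at x = 0, 97 at x = -55, 109 at x = -110
- gate_top (a point): middle of the top edge of the gate blade, a steel plate 6 mm thick (chute x -3 to 3) and 36 wide (y -18 to 18) that stands up through a slot in the lane floor; moves with the gate
- stop_face (a point): foot of the end stop's face (64 wide, 30 tall) on the middle line of the lane at floor level, chute x = 74
- spare_rack: an empty grey rack of the same block shape (60 x 60 x 32 mm, no vials) standing on the table; origin at the middle of its underside; a bystander, to be left alone
- loose_vial: one capped amber vial, 15 mm across and 43 mm tall, standing on the table; origin at the middle of its underside; a bystander, to be left alone
- beaker: an open glass beaker, 68 mm across and 90 mm tall; origin at the middle of its underside; a bystander, to be left alone
- reagent_jar: a squat brown jar with a black cap, 56 mm across and 85 mm tall; origin at the middle of its underside; a bystander, to be left alone
- spatula: a thin steel lab spatula 190 mm long lying on the table; origin at the middle of its length; a bystander, to be left alone
- flask: a conical glass flask, 82 mm across at its foot and 114 mm tall; origin at the middle of its underside; a bystander, to be left alone
- wash_bottle: a white plastic bottle, 60 mm across and 150 mm tall; origin at the middle of its underside; a bystander, to be left alone
Things that resemble listed ones, but are neither listed nor needed, are in the scene too. What is shaped like the rack but red is not meant.

How it is judged:
By the outcome, as a careful person would: the job done as asked, in the order asked, and still so for the second after the job is handed in, with the robot touching nothing.
It also fails if it takes over 35 s, if anything falls off the work surface, if the arm or the gripper's body presses on something with over 40 N, if the wrist force passes 120 N, or if a joint passes its speed limit or range.

## Robot

A 6-joint arm with a two-finger parallel gripper is mounted at the origin on the work surface. World frame = base frame: x ahead of the robot, y to its left, z up, the work surface at z = 0. Lengths are in m, angles in rad, forces in N, time in s.
With the tool pointing down it reaches from about 0.3 to 0.825 m from the base axis. Payload 5.4 kg.
Tool frame: the origin (TCP) lies at the very end of the fingers, on their centre line; the grasp point (between the pads) lies 19 mm behind it; z points along the fingers, y is the line along which they close (so a half turn about z gives the same grasp; the last joint's range is limited). The gripper opens to 92 mm and grips with 3 to 60 N. Pads are 20 mm wide; open, the fingers measure 128 mm over their backs; the gripper's body (75 mm by 189 mm) begins 69 mm behind the grasp point.
Start: joints at [-1.459, 0.158, 1.597, -0, 1.386, -0.21], TCP at [0.182, -0.545, 0.215] pointing down, gripper open.
Joint ranges: [-2.91, 2.91], [-0.94, 2.29], [0.18, 2.7], [-1.29, 4.43], [0.17, 2.64], [-3, 3]. Speed limits (rad/s): [2.57, 2.57, 3.14, 3.14, 3.14, 3.14].

## Interface

Orientations are given as a rotation vector (axis times angle).
In Python, from station import bot gives the robot as it stands.
- The arm moves only by the shell command python3 -m inch 'ROWS' [FORCE]. ROWS is JSON, a list of rows, each a list of 5 numbers: the shift along the world's x, y, z scaled (see below), then the turn about the world's z scaled (see below), then the opening, from 0 (shut) to 1 (fully open). In form: [[tx, ty, tz, roll, jaw], ...]. A call has 1 to 5 rows; each row shifts and turns the commanded pose from where the row before left it; what a row does not reach is not made up. The controller multiplies each number of a shift by 0.06 m and each number of a turn by 180 degrees. A row lasts 1/8 s, in which the tool goes at most 62.5 mm and 10.7 degrees, less where a joint would pass 70% of its speed; a pose out of reach is approached as far as the arm can. A call with a number of a shift or a turn outside -1 to 1 is refused whole. A call with a gripper value outside its range is refused whole. The fingers move at their own pace and stop on an object; FORCE is the grip in N (left out, the last holds). Time passes only in rows, so rows that do not move let the fingers close. It gives the time, the measured TCP pose, the force, the opening and the grip force at its end, in the units of the state.
- bot.state(): the state, without advancing time (a new reading comes with each control period).
- bot.get_image(name): name is "side" or "top"; returns the picture (384x512x3 uint8, red, green, blue); there is no depth.
- bot.camera_params(name): a dict with "vfov" (degrees; the focal length in pixels is half the picture's height over the tangent of half this angle, whatever the lens; pixels are square), "cx", "cy" (the principal point, pixels), "D" ([k1, k2, p1, p2, k3] as OpenCV has them; the pictures are not rectified), "rvec" (rotation vector, rad) and "tvec" (3), from world to camera coordinates, as OpenCV has them. Camera axes: x right, y down, z forward; pixel columns grow to the right and rows downward; lengths in m; the calibration is good to about 2 mm. A picture is of the moment at which its call begins. camera_params takes no time and is no camera call.
- bot.sign_off(): hands the job in; it is judged then, once.
Trained networks look in the newest picture that a camera, given by its name, has taken for a name from the list of things; names that differ only in an ending like _2 or _b are one class to them, and where a whole thing is asked for, a point or a joint stands for the part that bears it (a point fixed in the world has none). Each returns a list of dicts, best first, with "p" (0 to 1); they miss things now and then, are a little off and sometimes report something else, mostly with a low value. They report only what shows in the picture. A call takes as long as a camera call. They do not tell look-alikes from the thing itself.
- bot.silhouettes(query, camera): "mask" (384x512 bool, what is visible of it) and "at" ([column, row] in pixels, amid what is visible of it).
The state is a dict: "t": time; "qpos": joint angles; "joint_velocities": joint speeds; "joint_efforts": joint torques, N m; "tcp_pos": TCP position; "tcp_rot": TCP orientation; "contact_force": force on the tool from outside, world axes, zero at the start; "wrist_torque": the same for the moment, N m; "grip_width": finger opening in m; "grasp_force": force on a finger pad.
Only numpy, scipy, OpenCV 4.12 (cv2) and the standard library are available. Lean on these libraries where they do the work, as an engineer would, in place of code of your own. Each camera call takes 0.05 s, during which the arm holds its last target. There are 200 camera calls.

## Working session

There is one attempt and no reset: what is moved stays moved. The work goes in short steps, Python scripts to look and compute and a shell command to move; the robot and the scene stay as the last step left them, time stands still between calls to the robot, and variables do not carry over. Pictures are saved under pics/ and viewed, at most 10 in all, crops included, and the job is handed in when it is done.

```bash
mkdir -p pics
cat > h.py <<'E'
import numpy as np,cv2
from station import bot
def cam(n):
    p=bot.camera_params(n);f=192/np.tan(np.radians(p["vfov"])/2)
    K=np.array([[f,0,p["cx"]],[0,f,p["cy"]],[0,0,1.]]);return K,np.array(p["D"],float),np.array(p["rvec"],float),np.array(p["tvec"],float)
def proj(n,P):
    K,D,r,t=cam(n);return cv2.projectPoints(np.array(P,float).reshape(-1,1,3),r,t,K,D)[0].reshape(-1,2)
def back(n,uv,z):
    K,D,r,t=cam(n);R=cv2.Rodrigues(r)[0]
    q=cv2.undistortPoints(np.array(uv,float).reshape(-1,1,2),K,D).reshape(-1,2)
    d=np.c_[q,np.ones(len(q))]@R;c=-R.T@t
    return c+d*((z-c[2])/d[:,2])[:,None]
def save(n,name,crop=None,s=1):
    im=bot.get_image(n)[:,:,::-1]
    if crop: im=im[crop[1]:crop[3],crop[0]:crop[2]]
    cv2.imwrite("pics/"+name,cv2.resize(im,None,fx=s,fy=s,interpolation=cv2.INTER_CUBIC))
E
python3 - <<'E'
from h import *
save("top","t0.png",None,1.5);save("side","s0.png",None,1.5)
for n in("top","side"):
    K,D,r,t=cam(n);print(n,K[0,0],-cv2.Rodrigues(r)[0].T@t)
    for q in("rack","chute","lever_pad","gate","spare_rack","loose_vial"):
        for d in bot.silhouettes(q,n)[:3]: print(q,round(d["p"],2),d["at"],d["mask"].sum())
print(bot.state())
E
```

```text
top 437.53939283004496 [3.33179779e-01 9.40554420e-05 1.25152901e+00]
rack 0.95 [214.8, 124.9] 463
rack 0.88 [220.6, 213.1] 576
rack 0.15 [163.3, 219.4] 393
chute 0.72 [311.1, 219.0] 10015
lever_pad 0.91 [236.5, 189.3] 703
lever_pad 0.49 [235.1, 240.6] 211
gate 0.57 [238.8, 184.5] 761
gate 0.56 [307.3, 214.1] 10061
spare_rack 0.67 [188.1, 264.4] 474
spare_rack 0.43 [239.2, 189.4] 768
side 349.6108693904693 [0.11683298 0.6646687  0.55925065]
rack 0.78 [178.8, 205.9] 555
rack 0.64 [259.5, 217.1] 771
chute 0.75 [316.6, 189.9] 8753
lever_pad 0.75 [250.5, 206.9] 504
gate 0.63 [250.3, 203.5] 420
spare_rack 0.77 [289.9, 281.1] 819
{'t': 0.7, 'qpos': array([-1.45911511e+00,  1.58371770e-01,  1.59699283e+00, -1.69117267e-05,
        1.38620038e+00, -2.10074673e-01]), 'joint_velocities': array([-0.0011998 ,  0.00029085, -0.00162575, -0.0010487 , -0.00065885,
       -0.00016866]), 'joint_efforts': array([ 9.72869384e-04, -3.85477424e+01, -3.22303140e+01,  7.02559389e-02,
        3.06914665e-02, -3.16527178e-06]), 'tcp_pos': array([ 0.18182105, -0.54548338,  0.21462061]), 'tcp_rot': array([ 3.10099811e+00,  5.03236141e-01, -2.82189455e-05]), 'contact_force': array([ 0.53268443, -0.04685623,  0.37786471]), 'wrist_torque': array([ 0.0693648 ,  0.04582007, -0.04792443]), 'grasp_force': 0.0, 'grip_width': 0.09241476972678342}
```

View pics/t0.png

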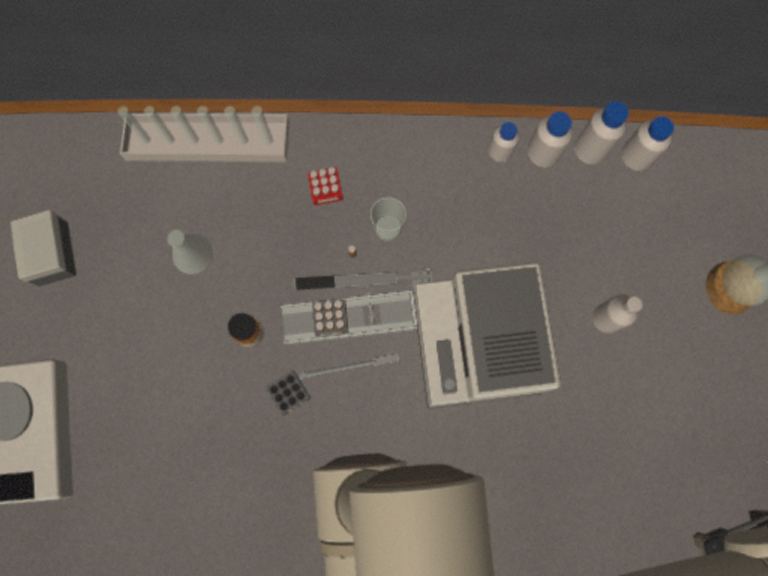

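View pics/s0.png

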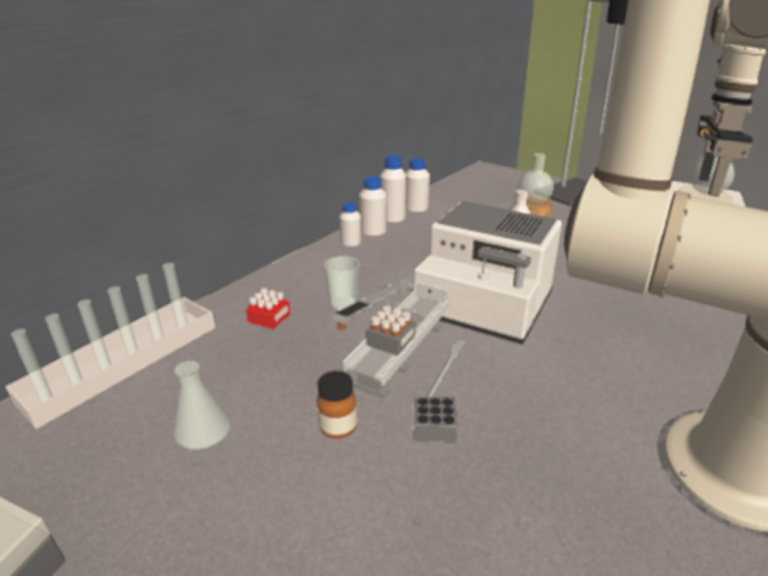

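The top view shows the lane running to image right (world -y) at about (283–415, 290–343) in the 1.5x picture. The lever with its black pad is at (315,283), above the lane, and the rack with vials at (330,316). The red rack and the empty spare rack are separate.

Run:
```python
from h import *
uv=np.array([[283,306],[286,343],[413,292],[417,330]])/1.5
P=back("top",uv,.058);print(P.round(4))
a=(P[2]+P[3]-P[0]-P[1])/2;th=np.arctan2(a[1],a[0]);print("len",np.hypot(*a[:2]),"th",th)
c,s=np.cos(th),np.sin(th)
o=(P[0]+P[1])[:2]/2+np.array([c,s])*.165
print("o",o)
im=bot.get_image("top")[:,:,::-1].copy();np.save("top.npy",im)
crop=(175,165,375,280);k=4
b=cv2.resize(im[crop[1]:crop[3],crop[0]:crop[2]],None,fx=k,fy=k,interpolation=cv2.INTER_CUBIC)
cv2.imwrite("pics/t1.png",b)
for q in("rack","lever_pad","gate_top"):
    for d in bot.silhouettes(q,"top")[:2]:
        print(q,d["p"],d["at"],cv2.minAreaRect(np.argwhere(d["mask"])[:,::-1].astype(np.float32)))
```

```text
[[ 0.5535  0.1885  0.058 ]
 [ 0.4848  0.1793  0.058 ]
 [ 0.5855 -0.052   0.058 ]
 [ 0.5144 -0.0603  0.058 ]]
len 0.24200884979527054 th -1.4432364561320472
o [0.54013927 0.02022061]
rack 0.94 [213.9, 126.7] ((216.56756591796875, 123.40540313720703), (21.700664520263672, 19.070283889770508), 80.53767395019531)
rack 0.57 [217.9, 209.9] ((219.61949157714844, 211.29205322265625), (24.612030029296875, 22.6164608001709), 86.18592071533203)
lever_pad 0.93 [234.6, 186.2] ((240.98190307617188, 198.11990356445312), (32.39186477661133, 91.18238067626953), 87.27368927001953)
gate_top 0.87 [232.3, 187.4] ((240.0661163330078, 199.1713409423828), (34.35820770263672, 91.2734146118164), 87.33700561523438)
```

View pics/t1.png

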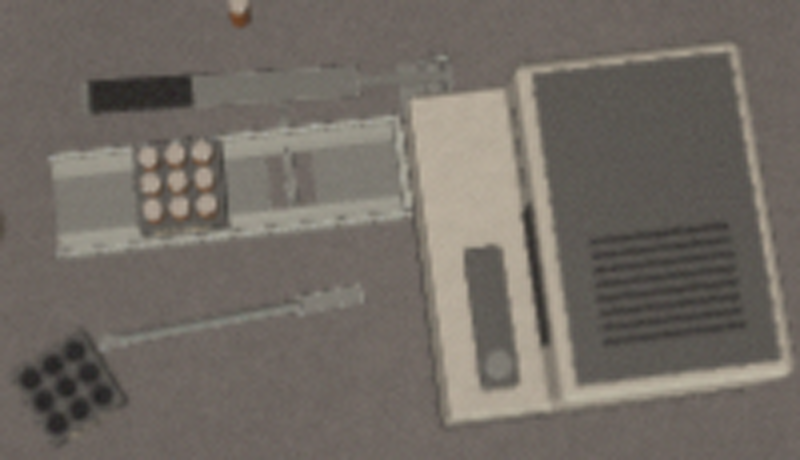

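```bash
cat > fit.py <<'E'
from h import *
from scipy.optimize import least_squares
def T(p,Q):
    Q=np.array(Q,float)/1000;c,s=np.cos(p[2]),np.sin(p[2])
    return np.c_[p[0]+c*Q[:,0]-s*Q[:,1],p[1]+s*Q[:,0]+c*Q[:,1],Q[:,2]]
def rot(x,z,a):
    dx,dz=x-110,z-45;return 110+dx*np.cos(a)+dz*np.sin(a),45-dx*np.sin(a)+dz*np.cos(a)
E
python3 - <<'E'
from fit import *
ex,ez=rot(-140,62,.21);print("lever end",ex,ez)
uv=[(50,156),(57,257),(518,68),(737,45),(788,365),(88,80),(90,113),(404,117),(410,214)]
Q=[(-165,36,58),(-165,-36,58),(150,40,170),(300,40,170),(300,-180,170),(ex,71,ez),(ex,49,ez),(74,36,80),(74,-36,80)]
uv=np.array(uv)/4-.375+[175,165]
f=lambda p:(proj("top",T(p,Q))-uv).ravel()
r=least_squares(f,[.54,.02,-1.443],loss="soft_l1");print(r.x);print(f(r.x).reshape(-1,2).round(1))
np.save("p.npy",r.x)
# rack: block top corners in crop
b=back("top",np.array([[132,142],[222,136],[228,230]])/4-.375+[175,165],.082)
v=back("top",np.array([[177,180]])/4-.375+[175,165],.100)
c,s=np.cos(r.x[2]),np.sin(r.x[2]);
R=np.array([[c,s],[-s,c]])
print("rack corners chute",(R@(b[:,:2]-r.x[:2]).T).T.round(4),"vial",R@(v[0,:2]-r.x[:2]))
# draw in side
im=bot.get_image("side")[:,:,::-1].copy()
L=[[(-165,36,58),(74,36,58)],[(-165,-36,58),(74,-36,58)],[(85,40,100),(85,-180,100)],[(150,40,170),(300,40,170)],[(300,-180,170),(150,-180,170)],[(150,40,170),(150,-180,170)],[(ex,60,ez),(110,60,62)],[(-165,36,0),(-165,-36,0)]]
for l in L:
    q=(proj("side",T(r.x,l))*8).astype(int);cv2.line(im,tuple(map(int,q[0])),tuple(map(int,q[1])),(0,0,255),1,cv2.LINE_AA,3)
cv2.imwrite("pics/s1.png",cv2.resize(im[120:300,200:400],None,fx=4,fy=4)[:600*2][:, :800][:600])
# coordinates of everything near
E
```

```text
lever end -130.96391038365337 113.74150051183541
[ 0.54078881  0.02389296 -1.44681594]
[[ 0.3 -0.6]
 [ 0.4 -0.2]
 [-0.1 -0.6]
 [ 2.7 -0.6]
 [ 3.2  5.2]
 [-0.6  0.5]
 [-0.5  0.2]
 [-2.5 -1. ]
 [-1.   0.7]]
rack corners chute [[-0.1061  0.0337]
 [-0.0446  0.0316]
 [-0.0464 -0.0332]] vial [-0.07659734  0.0011034 ]
```

View pics/s1.png

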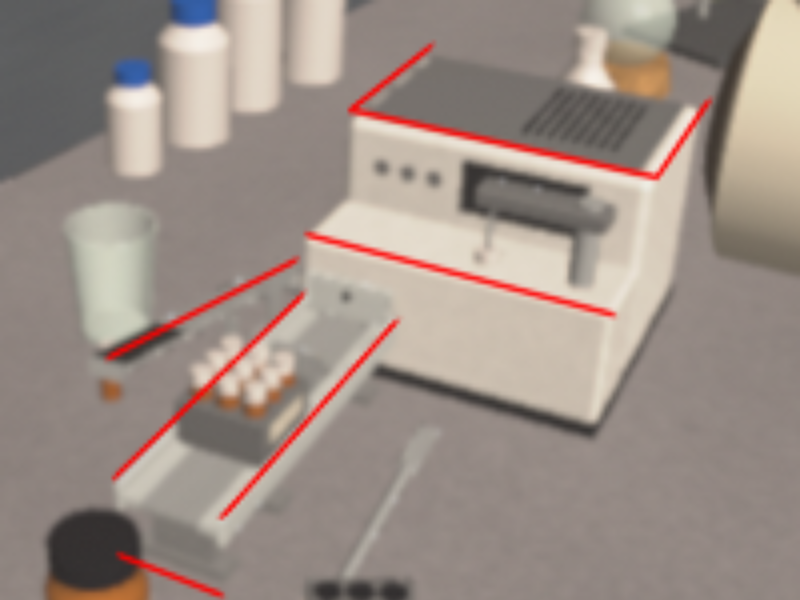

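The fit matches the side view: body edges and lane edges land on the picture, and the rack is at chute x ≈ -75. Now I work out the approach.

```bash
cat > go.py <<'E'
from fit import *
import sys
def rel():
    p=np.load("p.npy");s=bot.state();c,sn=np.cos(p[2]),np.sin(p[2])
    d=s["tcp_pos"]-[p[0],p[1],0];r=cv2.Rodrigues(s["tcp_rot"])[0]
    yaw=np.arctan2(r[1,1],r[0,1])-(p[2]+np.pi/2);yaw=(yaw+np.pi/2)%np.pi-np.pi/2
    print("t",round(s["t"],2),"chute mm",(1000*np.array([c*d[0]+sn*d[1],-sn*d[0]+c*d[1],d[2]])).round(1),"yaw err deg",np.degrees(yaw).round(2),"grip",s["grip_width"].round(4),"F",s["contact_force"].round(1))
    return p,s
def to(x,y,z):
    p,s=rel();d=T(p,[(x,y,z)])[0]-s["tcp_pos"];print("shift/0.06:",(d/.06).round(2))
E
python3 -c "
from go import *
to(-121,30,200)
p=np.load('p.npy');print('unit along x',np.cos(p[2]),np.sin(p[2]))"
```

```text
Traceback (most recent call last):
  File "go.py", line 10, in to
    p,s=rel();d=T(p,[(x,y,z)])[0]-s["tcp_pos"];print("shift/0.06:",(d/.06).round(2))
        ~~~^^
  File "go.py", line 7, in rel
    print("t",round(s["t"],2),"chute mm",(1000*np.array([c*d[0]+sn*d[1],-sn*d[0]+c*d[1],d[2]])).round(1),"yaw err deg",np.degrees(yaw).round(2),"grip",s["grip_width"].round(4),"F",s["contact_force"].round(1))
                                                                                                                                                       ^^^^^^^^^^^^^^^^^^^^^
AttributeError: 'float' object has no attribute 'round'
```

```bash
sed -i 's/s\["grip_width"\].round(4)/round(s["grip_width"],4)/' go.py; python3 -c "
from go import *
to(-121,30,200)
p=np.load('p.npy');print('unit along x',np.cos(p[2]),np.sin(p[2]))"
```

```text
t 0.95 chute mm [ 520.6 -426.6  214.6] yaw err deg -78.67 grip 0.092 F [-0.2 -0.9  0. ]
shift/0.06: [ 6.23 11.55 -0.24]
unit along x 0.12366300673858137 -0.9923242719818828
```

```bash
python3 -m inch '[[0,0,1,0,0.46],[0.3,0.6,0.3,0.04,0.46],[0.35,0.7,0,0.04,0.46],[0.35,0.7,0,0.04,0.46],[0.35,0.7,0,0.04,0.46]]'; python3 -m inch '[[0.35,0.7,0,0.04,0.46],[0.35,0.7,0,0.04,0.46],[0.35,0.7,0,0.04,0.46],[0.35,0.7,0,0.04,0.46],[0.35,0.7,0,0.04,0.46]]'; python3 -m inch '[[0.35,0.7,0,0.04,0.46],[0.35,0.7,0,0.037,0.46],[0.35,0.7,0,0,0.46],[0.35,0.7,0,0,0.46],[0,0,0,0,0.46]]'; python3 -c "
from go import *
to(-121,30,200)"
```

```text
t: 1.58
tcp_pos: [0.2633, -0.3822, 0.2927]
tcp_rot: [2.876, 1.264, 0.0]
contact_force: [-0.0, 0.1, 0.2]
grip_width: 0.0439
grasp_force: 0.0
t: 2.2
tcp_pos: [0.3683, -0.1721, 0.2928]
tcp_rot: [2.344, 2.09, 0.0]
contact_force: [0.1, 0.7, 0.2]
grip_width: 0.042
grasp_force: 0.0
t: 2.82
tcp_pos: [0.4523, -0.0032, 0.2926]
tcp_rot: [-2.074, -2.359, -0.0]
contact_force: [-0.6, 0.3, 0.2]
grip_width: 0.0422
grasp_force: 0.0
t 2.83 chute mm [ 16.  -91.2 292.6] yaw err deg 0.27 grip 0.0422 F [-0.6  0.3  0.2]
shift/0.06: [ 1.72  2.52 -1.54]
```

```bash
python3 -m inch '[[0.43,0.63,0,-0.001,0.46],[0.43,0.63,0,0,0.46],[0.43,0.63,-0.3,0,0.46],[0.43,0.63,-0.6,0,0.46],[0,0,-0.64,0,0.46]]'; python3 -m inch '[[0,0,0,0,0.46]]' >/dev/null; python3 -c "
from go import *
to(-121,30,120)
for n in('top','side'): print(n,proj(n,T(np.load('p.npy'),[(-121,60,120),(-121,0,120)])).round(1))
im=bot.get_image('side')[:,:,::-1];cv2.imwrite('pics/s2.png',cv2.resize(im[100:280,170:370],None,fx=4,fy=3.3))
print(bot.silhouettes('rack','side')[0]['at'])"
```

```text
t: 3.45
tcp_pos: [0.5562, 0.1464, 0.1992]
tcp_rot: [2.081, 2.353, 0.001]
contact_force: [-0.2, -0.6, -0.1]
grip_width: 0.0422
grasp_force: 0.0
t 3.58 chute mm [-118.4   26.7  196.7] yaw err deg -0.21 grip 0.0423 F [-1.   0.2  0.2]
shift/0.06: [ 0.05  0.05 -1.28]
top [[199.8 188.2]
 [201.5 210.4]]
side [[228.8 204.8]
 [250.9 211.8]]
[259.5, 216.2]
```

View pics/s2.png

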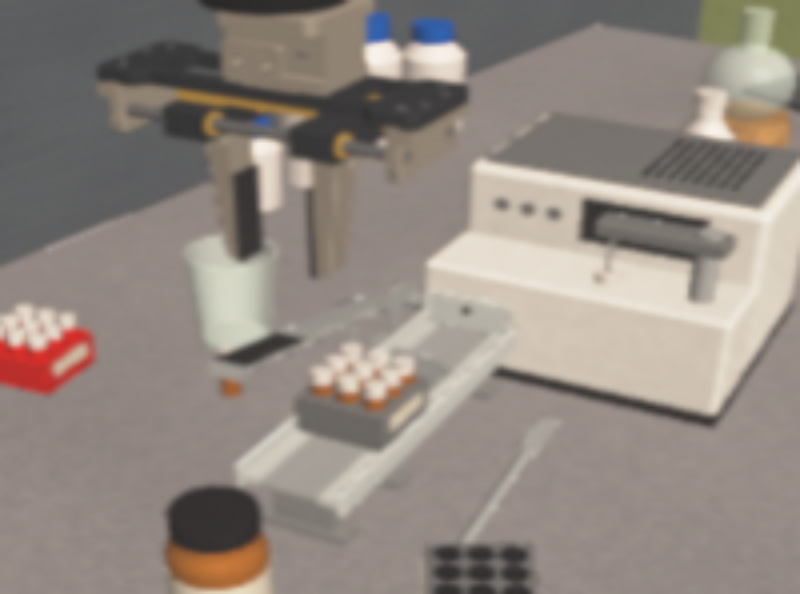

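```bash
python3 -m inch '[[0.04,0.06,-0.5,0.001,0.46],[0,0,-0.5,0,0.46],[0,0,-0.22,0,0.46],[0,0,0,0,0.46]]'; python3 -c "
from go import *
to(-122,30,62)
save('side','s3.png',(190,150,330,255),5.7)"
```

```text
t: 4.18
tcp_pos: [0.5578, 0.1488, 0.1279]
tcp_rot: [2.08, 2.354, 0.001]
contact_force: [-0.2, -1.1, 0.3]
grip_width: 0.0426
grasp_force: 0.0
t 4.17 chute mm [-121.9   32.4  127.9] yaw err deg -0.05 grip 0.0426 F [-0.2 -1.1  0.3]
shift/0.06: [-0.04 -0.   -1.1 ]
```

View pics/s3.png

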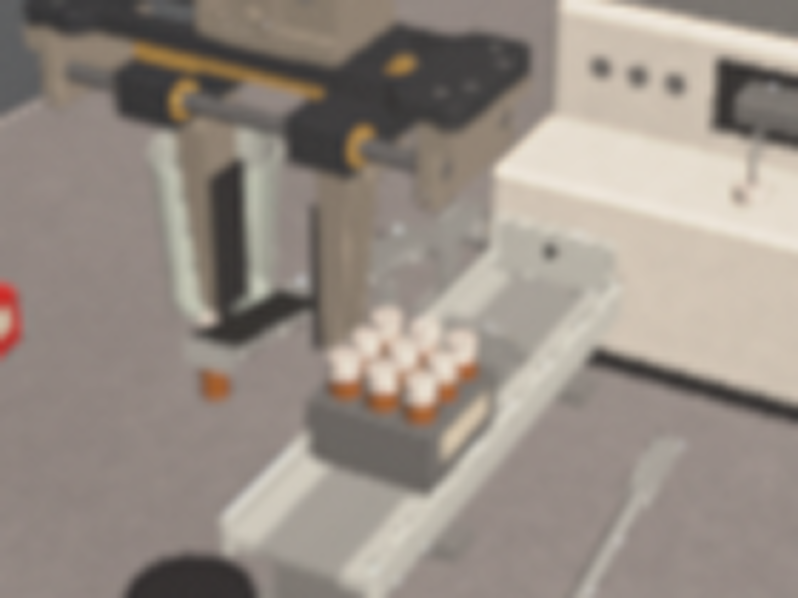

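```bash
python3 -c "
from go import *
p,s=rel();Q=[(-122,62,128),(-122,2,128),(-132,62,128),(-132,2,128),(-112,2,128),(-131,60,113.7),(-105,30,82),(-105,-30,82),(-45,-30,82),(-165,36,58),(-165,-36,58)]
print(np.c_[Q,(proj('side',T(p,Q))-[190,150])*5.7].round(0))"
```

```text
t 4.22 chute mm [-122.    33.   128.7] yaw err deg -0.04 grip 0.0421 F [ 0.2 -0.6  0.1]
[[-122.   62.  128.  215.  296.]
 [-122.    2.  128.  341.  335.]
 [-132.   62.  128.  201.  307.]
 [-132.    2.  128.  328.  347.]
 [-112.    2.  128.  354.  323.]
 [-131.   60.  114.  208.  337.]
 [-105.   30.   82.  306.  390.]
 [-105.  -30.   82.  431.  431.]
 [ -45.  -30.   82.  498.  360.]
 [-165.   36.   58.  217.  508.]
 [-165.  -36.   58.  371.  564.]]
```

```bash
python3 -m inch '[[-0.03,0,-0.3,0,0.46],[0,0,-0.3,0,0.46],[0,0,-0.3,0,0.46],[0,0,-0.22,0,0.46],[0,0,0,0,0.46]]'; python3 -c "
from go import *
to(-122,30,62)
save('side','s4.png',(190,150,330,255),5.7)"
```

```text
t: 4.85
tcp_pos: [0.5544, 0.1492, 0.0581]
tcp_rot: [-2.078, -2.353, 0.004]
contact_force: [-0.9, -0.4, 1.6]
grip_width: 0.0425
grasp_force: 0.7
t 4.85 chute mm [-122.6   29.    58.1] yaw err deg -0.0 grip 0.0425 F [-0.9 -0.4  1.6]
shift/0.06: [ 0.02 -0.01  0.06]
```

View pics/s4.png

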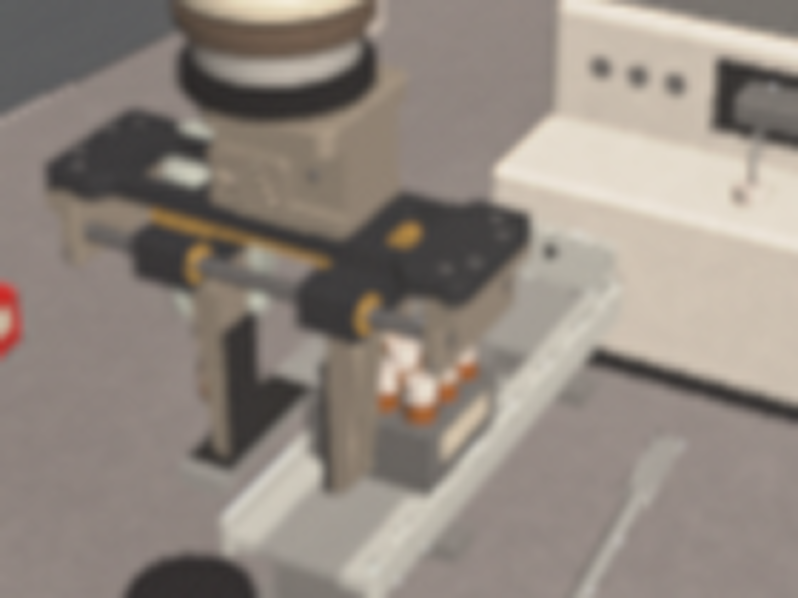

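The lever finger stands on the pad and the lever is level. The other finger is just behind the rack, which sits untouched. Now I push along the lane.

```bash
python3 -m inch '[[0.02,-0.12,0.02,0,0.46],[0.025,-0.2,0.01,0,0.46],[0.025,-0.2,0.01,0,0.46],[0.025,-0.2,0.01,0,0.46],[0.025,-0.2,0.01,0,0.46]]'; python3 -c "
from go import *
to(4,30,61)"
```

```text
t: 5.52
tcp_pos: [0.563, 0.0931, 0.0635]
tcp_rot: [-2.08, -2.354, -0.0]
contact_force: [-0.5, 3.3, 1.3]
grip_width: 0.0422
grasp_force: 1.3
t 5.53 chute mm [-66.   30.6  63.5] yaw err deg -0.03 grip 0.0422 F [-0.5  3.3  1.3]
shift/0.06: [ 0.13 -1.16 -0.04]
```

```bash
python3 -m inch '[[0.02,-0.2,-0.03,0,0.46],[0.025,-0.2,-0.01,0,0.46],[0.025,-0.2,0,0,0.46],[0.025,-0.2,0,0,0.46],[0.02,-0.15,0,0,0.46]]'; python3 -c "
from go import *
to(4,30,61)"
```

```text
t: 6.15
tcp_pos: [0.5699, 0.0365, 0.0612]
tcp_rot: [-2.08, -2.354, -0.0]
contact_force: [-1.1, 4.6, 5.5]
grip_width: 0.0426
grasp_force: 2.7
t 6.15 chute mm [-8.9 30.5 61.2] yaw err deg -0.02 grip 0.0426 F [-1.1  4.6  5.5]
shift/0.06: [ 0.02 -0.21 -0.  ]
```

Now in small steps to the stop, watching the force.

```bash
python3 -m inch '[[0.01,-0.08,0,0,0.46],[0.01,-0.07,0,0,0.46],[0,0,0,0,0.46]]'; python3 -m inch '[[0.004,-0.04,0,0,0.46],[0,0,0,0,0.46]]';python3 -c "
from go import *
to(4,30,61)
save('top','t5.png',(175,165,375,280),4)
for d in bot.silhouettes('rack','top')[:3]: print(d['p'],d['at'])"
```

```text
t: 6.52
tcp_pos: [0.571, 0.0276, 0.061]
tcp_rot: [2.079, 2.354, -0.001]
contact_force: [-0.3, 1.1, 2.9]
grip_width: 0.0422
grasp_force: 1.7
t: 6.78
tcp_pos: [0.5711, 0.0262, 0.061]
tcp_rot: [-2.079, -2.354, -0.001]
contact_force: [-0.9, 4.4, 4.5]
grip_width: 0.0426
grasp_force: 3.8
t 6.78 chute mm [ 1.5 30.3 61. ] yaw err deg -0.01 grip 0.0426 F [-0.9  4.4  4.5]
shift/0.06: [-0.   -0.04  0.  ]
0.65 [214.4, 123.5]
0.46 [268.8, 209.0]
```

View pics/t5.png

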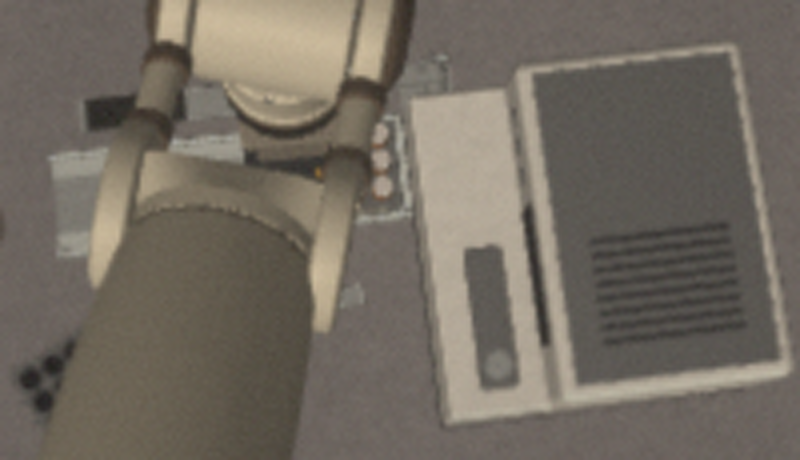

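The rack's front vials at (382,160) are within a few mm of the end stop. I creep on until the force rises.

```bash
for i in 1 ; do python3 -m inch '[[0.004,-0.03,0,0,0.46],[0,0,0,0,0.46]]' | egrep 'tcp_pos|contact'; python3 -m inch '[[0.004,-0.03,0,0,0.46],[0,0,0,0,0.46]]'| egrep 'tcp_pos|contact'; python3 -m inch '[[0.004,-0.03,0,0,0.46],[0,0,0,0,0.46]]'| egrep 'tcp_pos|contact'; done
```

```text
tcp_pos: [0.571, 0.026, 0.061]
contact_force: [-1.1, 10.6, 6.5]
tcp_pos: [0.5707, 0.0257, 0.061]
contact_force: [-1.5, 15.5, 7.7]
tcp_pos: [0.5704, 0.0254, 0.0609]
contact_force: [-4.0, 20.0, 11.0]
```

Home contact: the force climbs while the TCP stands still. I back off slightly with the lever still held, then check.

```bash
python3 -m inch '[[-0.01,0.1,0,0,0.46],[-0.005,0.06,0,0,0.46],[0,0,0,0,0.46]]'; python3 -c "
from go import *
rel()"
```

```text
t: 8.0
tcp_pos: [0.5709, 0.0294, 0.0608]
tcp_rot: [2.079, 2.355, -0.001]
contact_force: [-0.1, -0.8, 2.7]
grip_width: 0.042
grasp_force: 1.4
t 8.0 chute mm [-1.7 30.6 60.8] yaw err deg 0.0 grip 0.042 F [-0.1 -0.8  2.7]
```

```bash
python3 -m inch '[[0,0,0.15,0,0.46],[0,0,0.3,0,0.46],[0,0,0.6,0,0.46],[0,0,0.9,0,0.46],[0,0,0.9,0,0.46]]'; python3 -m inch '[[-0.6,0.6,0.5,0,0.46],[-0.6,0.7,0,0,0.46],[-0.6,0.7,0,0,0.46],[-0.6,0.7,0,0,0.46],[0,0,0,0,0.46]]'; python3 -c "
from go import *
rel()
save('top','t6.png',(175,165,375,280),4);save('side','s6.png',(190,120,350,240),5)"
```

```text
t: 8.62
tcp_pos: [0.5705, 0.0301, 0.2344]
tcp_rot: [-2.079, -2.354, -0.0]
contact_force: [0.9, -0.5, -0.1]
grip_width: 0.0425
grasp_force: 0.0
t: 9.25
tcp_pos: [0.425, 0.1941, 0.2631]
tcp_rot: [-2.074, -2.36, -0.002]
contact_force: [-0.2, -0.3, 0.0]
grip_width: 0.0425
grasp_force: 0.0
t 9.25 chute mm [-183.3  -93.9  263.1] yaw err deg 0.27 grip 0.0425 F [-0.2 -0.3  0. ]
```

View pics/t6.png

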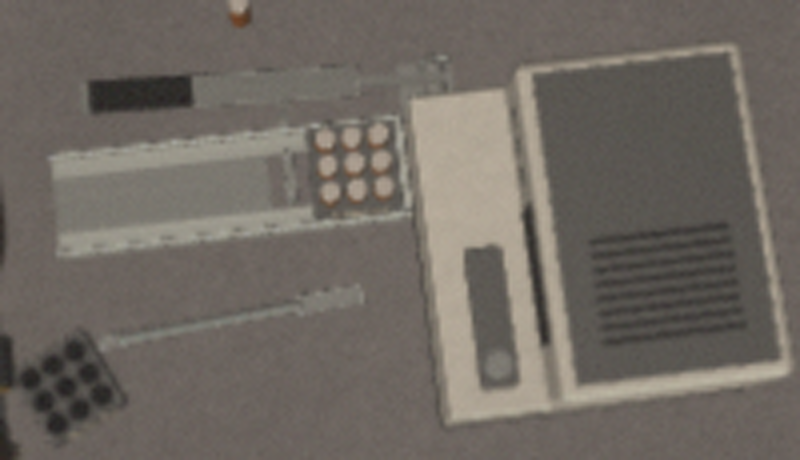

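View pics/s6.png

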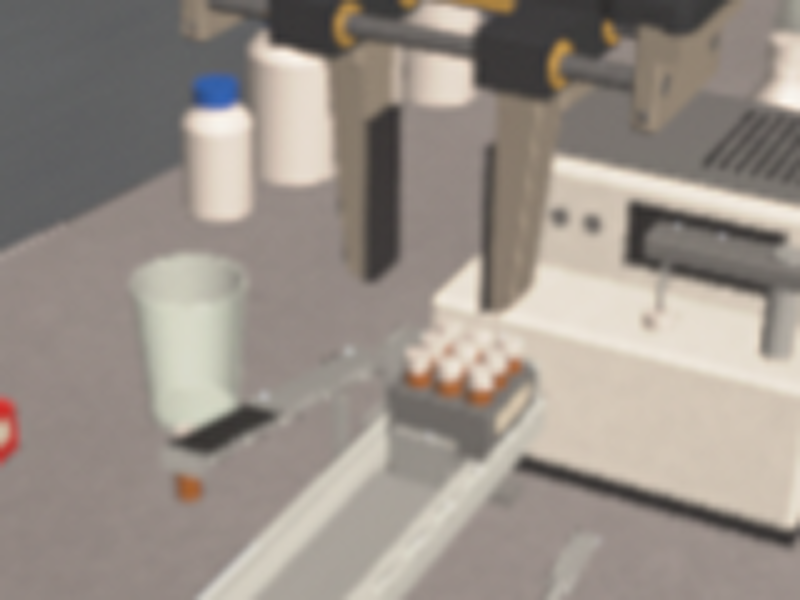

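The rack is home against the stop, with its front face at the end stop near (402,165). The gate blade is up behind it (at (420,450) in the side view), the lever is back up, the bystanders in view are unmoved, and the hand is clear.

```bash
python3 -c "
from station import bot
print(bot.sign_off())"
```

```text
the job is handed in; nothing more can be done
None
```

The rack is fully home against the end stop, the gate has sprung up behind it, the hand is clear, and the job was handed in at about 9.4 s of the 35 s allowed.

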